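Raise the stock-room camera mast and hold it at full height

ROBOT

A 7-joint arm with a two-finger parallel gripper is mounted at the origin on the work surface. World frame = base frame: x ahead of the robot, y to its left, z up, the work surface at z = 0. Lengths are in m, angles in rad, forces in N, time in s.
With the tool pointing down it reaches from about 0.4 to 0.9 m from the base axis. Payload 5.5 kg.
Tool frame: the origin (TCP) lies midway between the tips of the shut fingers; the grasp point (between the pads) lies 19 mm behind it; z points along the fingers, y is the direction in which the jaws open and shut (so a half turn about z gives the same grasp; the last joint's range is limited). The gripper opens to 85 mm and grips with 20 to 120 N. Pads are 22 mm wide; open, the fingers measure 114 mm over their backs; the gripper's body (76 mm by 85 mm) begins 54 mm behind the grasp point. The pads swing forward as they close: fully open they stand 13 mm farther back than shut.
Start: joints at [-0.915, 0.501, -0.427, 1.55, 0.221, 1.138, -0.21], TCP at [0.249, 0.601, 0.203] pointing down, gripper open.
Joint ranges: [-2.88, 2.88], [-0.31, 2.03], [-1.54, 1.56], [0.2, 2.42], [-1.41, 4.55], [0.19, 2.02], [-2.57, 2.57]. Speed limits (rad/s): [2.57, 2.57, 3.14, 3.14, 3.14, 3.14, 3.14].

INTERFACE

Orientations are given as a unit quaternion [w, x, y, z].
In Python, from bench import robot, claw, solver, telemetry, viewer, sign_off gives the robot as it stands. Calls block until the motion is done:
- robot.goto(position, orientation): joint-space move of the TCP to a pose.
- robot.line_to(position, v=0.15, attitude=None): straight line of the TCP; attitude=None keeps the orientation; v is the mean speed in m/s.
- robot.movej(angles): joint-space move.
- claw.let_go() and claw.gripper_close(): open the fingers fully, or close them until they stop; the grip force is fixed at half the most.
- robot.hold(seconds).
- solver.inverse_kinematics(position, orientation): joint angles nearest the present ones, or None.
- telemetry.state(): the state.
- viewer.grab_frame(name): name is "scene" or "side" or "wrist"; returns a dict with "pixels" (420x560x3 uint8, blue, green, red), "range_z" (420x560 float32, m along the optical axis (not along the pixel's ray), 0 where there is no reading), "K" (3x3 intrinsics, pixels), "position" and "attitude" of the camera in the world. Camera axes: x right, y up, looking along -z (the intrinsics and any distortion apply to the point x, -y, -z); pixel columns grow to the right and rows downward; lengths in m; the calibration is good to about 2 mm. A picture is of the moment at which its call begins.
A pose or a line that the arm cannot do raises robot.MotionError and nothing moves.
- sign_off(): hands the job in, once; it reports no verdict.
The state is a dict: "time_s": time; "joint_positions": joint angles; "qd": joint speeds; "tau": joint torques, N m; "position": TCP position; "tool_rot": TCP orientation; "contact_force": force on the tool from outside, world axes, zero at the start; "torque": the same for the moment, N m; "finger_gap": finger opening in m.
Only numpy, scipy, OpenCV 4.12 (cv2) and the standard library are available. Lean on these libraries where they do the work, as an engineer would, in place of code of your own. Each camera call takes 0.05 s, during which the arm holds its last target.

TASK

The camera on the small stand has to look down on the cartons from full height. Turn the stand's lock knob clockwise until it clicks over into its released position, then squeeze in the button on the side of the mast's grip and pull the mast straight up past its half-way stop to its second, top stop. Finish while still holding it up there by the grip, as it drops back if let go, and leave the stock and other things on the table where they are.

Things in the scene. Friction and masses are not known exactly. Their poses are not given: they have to be found in the camera images.
- stand: Camera stand screwed to the table; dark steel foot 100 mm (its x) by 250 mm (its y), 22 mm thick. Origin: centre of the foot's underside. The upright aluminium sleeve (54 mm diameter, top 123 mm above the table) stands at +70 mm along the stand's y, the lock knob at -70 mm. Turned at most 0.6 rad from the robot's axes.
- knob_grip (a point): Point to grip on the lock knob: on its vertical turning axis, 79 mm above the table, 9 mm below the top of its finger bar. The black knob is a 48 mm disc whose underside is 48 mm above the table, carrying an upright bar 46 mm long (this point's x), 15 mm thick (its y), from 56 to 88 mm above the table. The point turns with the knob; its z points up.
- lock_knob (a joint): Angle of the lock knob, rad, growing clockwise seen from above. About 0: locked, a bolt holds the mast down. Takes up to about 0.15 N m; past 0.6 rad the detent pushes it on into the released position, 1.08 to 1.26 rad (end of travel); let go before 0.6 it springs back to locked.
- grip_centre (a point): Centre of the black hand grip at the top of the mast (level with the middle of the button), on the mast's vertical axis, 165 mm above the table when the mast is down. The grip is an upright block 32 mm (point x) by 34 mm (point y), from 35 mm below to 30 mm above this point. The button is on its +y face. Below the grip's middle an arm runs out along +x to the camera.
- button_face (a point): Middle of the outer face of the squeeze button, a grey rounded plate 18 mm wide and 34 mm high on the +y face of the grip; it stands 6 mm proud of that face when free (23 mm from the mast's axis).
- squeeze_button (a joint): How far the button is pressed in, m: 0 free, 0.005 fully in (then 1 mm proud of the grip); needs about 2.5 N. Above 0.0035 the catch is free. Keep it in while pulling: let go, it catches at the bottom or at the half-way stop (0.045 up); there is no catch at the top. Closing two fingers across the grip's y presses it.
- mast (a joint): How far the mast is raised, m: 0 down, 0.045 first (half-way) stop, 0.09 second stop, the end of travel. Slides vertically, weighs about 0.6 kg (0.4 to 0.8) and sinks back by its weight.
- camera_lens (a point): Underside of the camera's lens, on the end of the arm (16 mm wide, 12 mm thick, its top 24 mm below the grip's centre); camera head 44 x 64 x 26 mm, its top 17 mm below the grip's centre. The lens is 112 mm out along the grip's +x, 110 mm above the table when the mast is down.
- flat_carton: Flat paper carton 110 x 60 x 22 mm, lying under the camera. Loose; leave alone. Origin: centre of its underside.
- small_carton: Paper carton 70 x 45 x 30 mm on the robot's side of the stand. Loose; leave alone. Origin: centre of its underside.
- tall_carton: Upright paper carton 50 x 50 x 70 mm beyond the mast's end of the foot. Loose; leave alone. Origin: centre of its underside.
- tablet_jar: White jar, 44 mm diameter, 62 mm tall, on the camera's side of the stand. Loose; leave alone. Origin: centre of its underside.
- desk_stamp: Wooden hand stamp, 40 mm diameter, 62 mm tall, beyond the knob's end of the foot. Loose; leave alone. Origin: centre of its underside.
- stock_tray: Empty grey tray 200 x 140 x 45 mm at the right. Loose; leave alone. Origin: centre of its underside.
- long_carton: Paper carton 150 x 55 x 50 mm at the left. Loose; leave alone. Origin: centre of its underside.

How it is judged:
On the way, in this order (a step that is already met when the one before it is completed fails the run):
1. the knob has clicked over to released, the mast still down (value of joint lock_knob above 1 rad and value of joint mast below 0.01 m), for 0.2 s.
2. the button is squeezed in by the fingers with the mast still down (value of joint squeeze_button above 0.0033 m and contact force between the fingers and mast above 2 N and value of joint mast below 0.03 m), for 0.1 s.
At the end, for the whole second after the job is handed in: The mast is at its second stop (raised more than 84 of 90 mm) and held there by the fingers on the grip (contact over 3 N, grasp point within 50 mm of the grip's centre), with the knob in its released position (over 1.0 rad) and the other things within 25 mm of where they stood (value of joint mast above 0.084 m and value of joint lock_knob above 1 rad and contact force between the fingers and mast above 3 N and distance between the grasp point and grip_centre below 0.05 m and distance of each of flat_carton, small_carton, tall_carton, tablet_jar, desk_stamp, stock_tray, long_carton from where it was at the start of the episode below 0.025 m); the arm keeps its last pose, push and grip.
It fails at once if a loose thing on the table is knocked away or tipped (distance of any of flat_carton, small_carton, tall_carton, tablet_jar, desk_stamp, stock_tray, long_carton from where it was at the start of the episode above 0.03 m or angle between any of flat_carton, small_carton, tall_carton, tablet_jar, desk_stamp, stock_tray, long_carton's own z axis and vertical above 0.5 rad).
It also fails if it takes over 53 s, if anything falls off the work surface, if the arm or the gripper's body presses on something with over 40 N, if the wrist force passes 120 N, or if a joint passes its speed limit or range.

## Working session

There is one attempt and no reset: what is moved stays moved. The work goes in short steps, each a Python script; the robot and the scene stay as the last script left them, time stands still between calls to the robot, and variables do not carry over. Pictures are saved under pics/ and viewed, and the job is handed in when it is done.

```bash
mkdir -p pics; ls
cat > h.py <<'E'
import numpy as np, cv2
from bench import robot, claw, solver, telemetry, viewer, sign_off
from scipy.spatial.transform import Rotation as R
def rot(q): return R.from_quat([q[1],q[2],q[3],q[0]])
def quat(r):
    x,y,z,w=r.as_quat(); return [w,x,y,z]
def world(f):
    K=np.array(f["K"]); z=f["range_z"]; h,w=z.shape
    u,v=np.meshgrid(np.arange(w),np.arange(h))
    p=np.stack([(u-K[0,2])/K[0,0]*z,-(v-K[1,2])/K[1,1]*z,-z],-1)
    W=p@rot(f["attitude"]).as_matrix().T+np.array(f["position"])
    W[z<=0]=np.nan
    return W
E
python3 - <<'E'
from h import *
import pickle
for n in ["scene","side","wrist"]:
    f=viewer.grab_frame(n); cv2.imwrite(f"pics/{n}0.png",f["pixels"]); pickle.dump(f,open(f"{n}0.pkl","wb"))
    print(n,{k:v for k,v in f.items() if k not in("pixels","range_z")}, (f["range_z"]>0).mean())
print(telemetry.state())
E
```

```text
pics
scene {'K': array([[464.83144663,   0.        , 275.73450067],
       [  0.        , 464.83144663, 204.6535069 ],
       [  0.        ,   0.        ,   1.        ]]), 'position': array([1.04452023, 0.58139419, 1.32473332]), 'attitude': array([0.31759281, 0.08446021, 0.25532929, 0.90928996])} 0.9961054421768708
side {'K': array([[423.03758491,   0.        , 282.78961126],
       [  0.        , 423.03758491, 210.09721478],
       [  0.        ,   0.        ,   1.        ]]), 'position': array([0.1933634 , 1.33533139, 1.06139471]), 'attitude': array([-0.12925385, -0.06250929,  0.46764217,  0.87217936])} 0.9960416666666667
wrist {'K': array([[318.69723093,   0.        , 281.31002189],
       [  0.        , 318.69723093, 211.88703185],
       [  0.        ,   0.        ,   1.        ]]), 'position': array([0.18765997, 0.62522558, 0.37268274]), 'attitude': array([ 0.82444834, -0.10851702, -0.07128747,  0.55084217])} 0.996109693877551
{'time_s': 0.15, 'joint_positions': array([-0.91478985,  0.50169235, -0.42681679,  1.55116682,  0.2207978 ,
        1.13825933, -0.21029746]), 'qd': array([-6.29122374e-04, -2.70771110e-03, -1.80613295e-03, -3.05256662e-03,
       -5.42710300e-05, -3.63501683e-04,  8.40733049e-04]), 'tau': array([-6.48677800e-03, -5.70038509e+01, -5.82537532e+00, -2.81286120e+01,
        1.06690486e-02,  7.87118071e-03,  1.54024821e-05]), 'position': array([0.2486299 , 0.59997835, 0.20217694]), 'tool_rot': array([-1.83584452e-04,  1.95131885e-01,  9.80776733e-01, -7.17373996e-04]), 'contact_force': array([-0.64912986, -0.6818594 , -1.34665622]), 'torque': array([0.00322871, 0.03116627, 0.01478648]), 'finger_gap': 0.08561483162626671}
```

View pics/scene0.png

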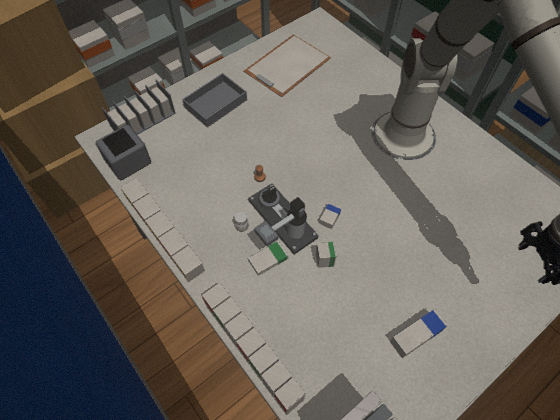

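View pics/side0.png

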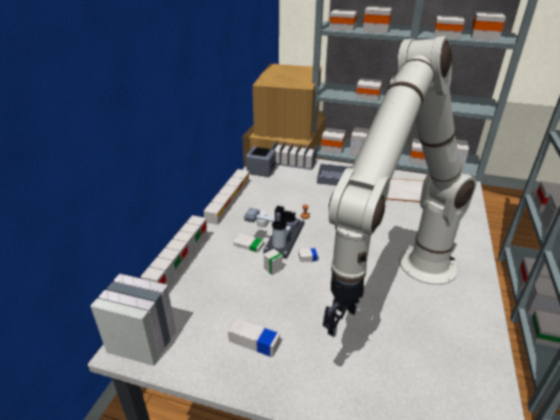

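The scene view shows the stand at about (283,215), with the knob end near (270,195), the mast and grip near (297,210), and the camera head near (265,232). The wrist view isn't needed yet. Next I'll use depth to measure it.

Run:
```python
from h import *
import pickle
f=pickle.load(open("scene0.pkl","rb")); W=world(f); im=f["pixels"]
c=im[170:280,215:350]; cv2.imwrite("pics/crop0.png",cv2.resize(c,None,fx=5.5,fy=5.5,interpolation=cv2.INTER_CUBIC))
for n,(u,v) in dict(base=(404,160),foot1=(258,203),foot2=(300,243),knob=(268,192),grip=(297,203),table=(230,290)).items(): print(n,W[v,u].round(3))
# foot outline: dark pixels with z ~0.022
z=W[...,2]; sub=np.zeros(z.shape,bool); sub[175:260,235:330]=1
m=sub&(abs(z-.022)<.006)&(im.max(-1)<110)
P=W[m]; print(len(P)); 
r=cv2.minAreaRect((P[:,:2]*1000).astype(np.float32)); print(r)
print(cv2.boxPoints(r))
for lo,hi in[(.075,.1),(.10,.13),(.14,.16),(.18,.21)]:
    Q=W[sub&(z>lo)&(z<hi)]; print(lo,len(Q),np.median(Q,0).round(4), Q.min(0).round(4),Q.max(0).round(4))
```

```text
base [ 0.083  0.081 -0.007]
foot1 [ 0.605 -0.085  0.023]
foot2 [0.592 0.114 0.025]
knob [ 0.577 -0.066  0.085]
grip [0.577 0.073 0.195]
table [ 0.848  0.094 -0.002]
1156
((581.9278564453125, 20.530731201171875), (310.59295654296875, 285.72503662109375), 36.36643981933594)
[[ 372.16678     43.486893 ]
 [ 541.5867    -186.59068  ]
 [ 791.68896     -2.4254303]
 [ 622.26904    227.65215  ]]
0.075 151 [ 0.582  -0.0609  0.0858] [ 0.5449 -0.0776  0.0751] [0.6037 0.2059 0.0997]
0.1 149 [0.5868 0.0878 0.1222] [0.5493 0.0349 0.1004] [0.7095 0.1017 0.1298]
0.14 414 [0.6815 0.071  0.1475] [0.5697 0.037  0.14  ] [0.7107 0.1004 0.1585]
0.18 146 [0.578  0.0745 0.1922] [0.5599 0.0539 0.18  ] [0.5925 0.0938 0.2004]
```

```bash
sleep 0
```

```text
(no output)
```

View pics/wrist0.png

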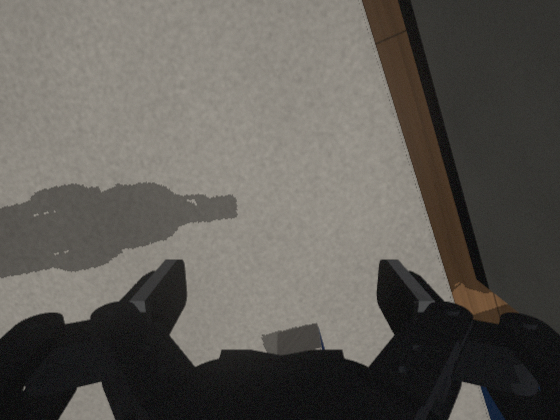

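Run:
```python
from h import *
import pickle
robot.goto([0.60,0.01,0.36],[0,0,1,0])
s=telemetry.state(); print(s["time_s"],s["position"],s["tool_rot"],s["joint_positions"])
f=viewer.grab_frame("wrist"); pickle.dump(f,open("wrist1.pkl","wb")); cv2.imwrite("pics/wrist1.png",f["pixels"])
print(f["position"],f["attitude"])
```

```text
2.65 [0.59986367 0.01134135 0.35973093] [-2.39801145e-04 -9.11780287e-04  9.99999521e-01  2.64745053e-04] [ 0.0445036   0.27832173 -0.13819586  1.47693765  0.03790936  1.38941298
  1.47732416]
[0.53393877 0.0112622  0.53038074] [ 0.70061699 -0.09135118 -0.09196774  0.70166426]
```

```bash
sleep 0
```

```text
(no output)
```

View pics/wrist1.png

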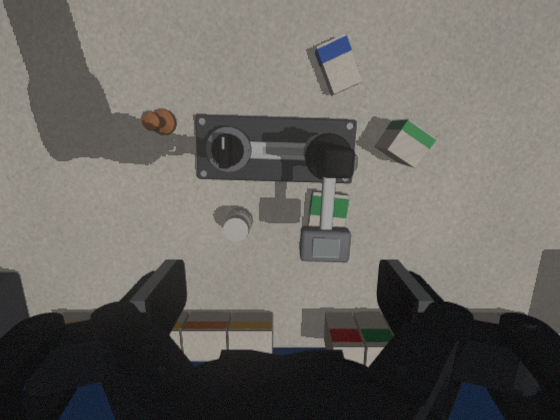

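View pics/crop0.png

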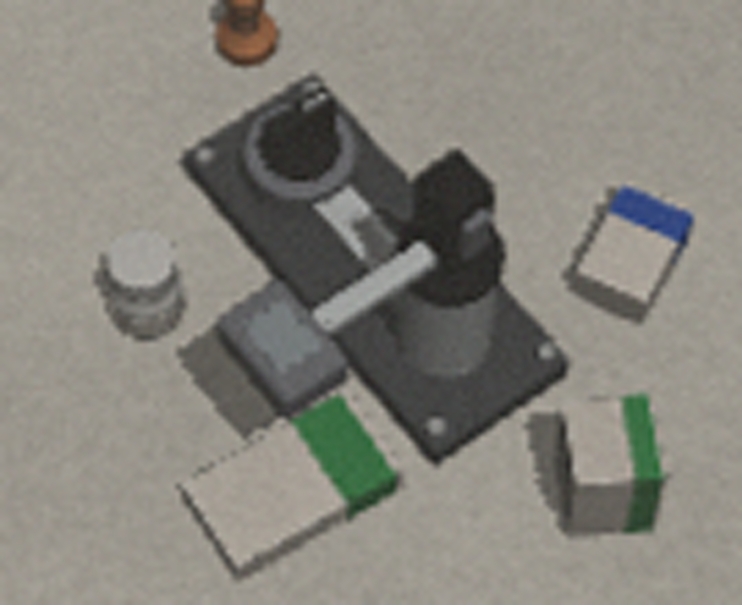

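The wrist view shows the foot at columns 195–356, rows 114–184, nearly aligned with the axes. The knob is at (228,150) with a white index line at (223,145). The grip top is at (340,162), with the arm running down to the camera head at (326,244).

Run:
```python
from h import *
import pickle
f=pickle.load(open("wrist1.pkl","rb")); W=world(f); im=f["pixels"]; z=W[...,2]
sub=np.zeros(z.shape,bool); sub[100:270,185:365]=1
def rect(m,n,keep=.0):
    m=m.astype(np.uint8); k,l,st,_=cv2.connectedComponentsWithStats(m); b=1+np.argmax(st[1:,4]); P=W[l==b]
    r=cv2.minAreaRect((P[:,:2]*1000).astype(np.float32)); print(n,len(P),np.round(r[0],1),np.round(r[1],1),round(r[2],1),"medz",np.median(P[:,2]).round(4)); return l==b
s2=sub.copy(); s2[:,:]=0; s2[105:190,190:362]=1
m=rect(s2&(z>.012)&(z<.03),"foot")
k=rect(sub&(z>.080)&(z<.1)&(W[...,1]<0),"knobbar")
rect(sub&(z>.05)&(z<.1)&(W[...,1]<-.02),"knob all")
g=rect(sub&(z>.185)&(z<.21),"griptop")
rect(sub&(z>.135)&(z<.16)&(W[...,0]>.63),"head")
a=rect(sub&(z>.130)&(z<.15)&(W[...,0]>.6)&(W[...,0]<.65),"arm")
vis=cv2.resize(im[100:270,185:365],None,fx=4,fy=3.5,interpolation=cv2.INTER_CUBIC); cv2.imwrite("pics/crop1.png",cv2.convertScaleAbs(vis,alpha=2))
for n,mm in(("table",np.median(z[60:100,220:300])),): print(n,mm)
```

```text
foot 5484 [567.8   1.6] [250.3 100. ] 88.3 medz 0.0214
knobbar 382 [565.4 -68. ] [15.2 44.9] 88.1 medz 0.0872
knob all 870 [566.  -67.7] [46.  46.9] 25.0 medz 0.0649
griptop 961 [570.1  71.9] [34.3 32. ] 88.2 medz 0.1941
head 1922 [666.3  68.7] [63.9 72.6] 88.7 medz 0.1472
arm 515 [625.1  70.2] [16.3 49.6] 88.4 medz 0.1403
table nan
```

```bash
sleep 0
```

```text
(no output)
```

View pics/crop1.png

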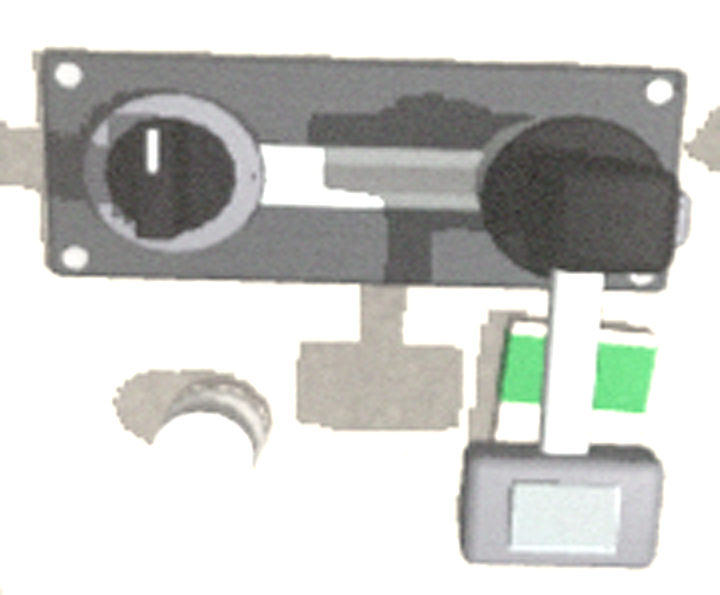

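The foot, knob and grip measurements agree to about 1 mm: yaw −1.7°, knob at (0.5657, −0.0684), grip at (0.570, 0.0717). The bar lies along x, so the jaws will close across y. The tool needs to be half-turned so joint 7 has range for the clockwise turn.

```bash
cat >> h.py <<'E'
YAW=np.deg2rad(-1.7); KN=np.array([.5657,-.0684]); GR=np.array([.5700,.0717])
def down(yaw,flip): # tool y along stand-y rotated by yaw
    return quat(R.from_euler('z',yaw)*R.from_quat([1,0,0,0] if flip else [0,1,0,0]))
E
python3 - <<'E'
from h import *
q=down(YAW,True)
robot.goto([*KN,.22],q)
s=telemetry.state(); print(s["time_s"],s["position"],s["joint_positions"].round(3))
robot.line_to([*KN,.061],v=.08)
robot.hold(.2)
s=telemetry.state(); print(s["time_s"],s["position"],s["joint_positions"].round(3),s["contact_force"])
a=solver.inverse_kinematics([*KN,.061],down(YAW-.6,True)); print("IK -.6",np.round(a,3))
f=viewer.grab_frame("wrist"); cv2.imwrite("pics/w2.png",f["pixels"])
E
```

```text
4.7417 [ 0.56565862 -0.06816567  0.21979294] [-0.842  0.691  1.359  1.778 -0.709  1.278 -0.899]
7.075 [ 0.56581345 -0.0683781   0.0611776 ] [-0.72   0.848  1.14   1.901 -0.915  1.034 -0.77 ] [-0.00153471 -0.54723149  0.34713051]
IK -.6 [-0.763  0.942  1.248  1.902 -1.019  1.122 -1.297]
```

```bash
sleep 0
```

```text
(no output)
```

View pics/w2.png

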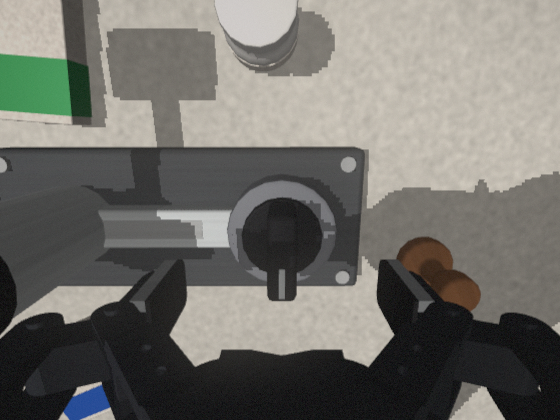

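The bar at (282,235) is centred between the open fingers, and the stamp at (435,270) is clear of them. I'll close and turn the knob.

Run:
```python
from h import *
claw.gripper_close()
s=telemetry.state(); j0=s["joint_positions"].copy(); r0=rot(s["tool_rot"]); print(s["time_s"],s["position"],s["finger_gap"],s["contact_force"],s["torque"])
for d in (.3,.6,.9,1.18):
    j=j0.copy(); j[6]-=d; robot.movej(j)
    s=telemetry.state(); print(d,round(s["time_s"],2),s["position"].round(4),(rot(s["tool_rot"])*r0.inv()).as_rotvec().round(3),s["contact_force"].round(1),s["torque"].round(2),s["finger_gap"])
    if d==.3 and (rot(s["tool_rot"])*r0.inv()).as_rotvec()[2]>0: print("WRONG"); break
f=viewer.grab_frame("wrist"); cv2.imwrite("pics/w3.png",f["pixels"])
```

```text
7.8917 [ 0.56569914 -0.06841251  0.0610057 ] -1.052040169190478e-05 [-1.5594136   0.38852997  0.05733929] [-0.00013953 -0.01430409  0.00516302]
0.3 8.28 [ 0.5657 -0.0684  0.061 ] [-0.    -0.    -0.296] [0.  0.3 0.2] [-0.04  0.02  0.01] 7.714551199524372e-05
0.6 8.68 [ 0.5657 -0.0684  0.061 ] [ 0.     0.    -0.594] [0.4 0.6 0.2] [ 0.02 -0.05 -0.02] -3.1202050556414175e-05
0.9 9.07 [ 0.5657 -0.0684  0.061 ] [ 0.    -0.    -0.893] [-0.9 -0.1  0.2] [ 0.01 -0.01  0.  ] 5.149818541612537e-06
1.18 9.44 [ 0.5657 -0.0684  0.061 ] [ 0.     0.    -1.173] [ 1.1 -0.3  0.2] [ 0.01 -0.02  0.01] -0.0005180220440208882
```

```bash
sleep 0
```

```text
(no output)
```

View pics/w3.png

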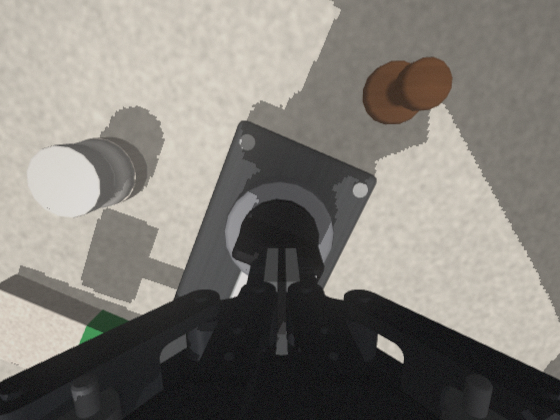

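The finger gap is 0 and the torque is near 0, so the fingers shut without taking the bar. I'll open and check the depth.

Run:
```python
from h import *
import pickle
f=viewer.grab_frame("wrist"); pickle.dump(f,open("w4c.pkl","wb"));W=world(f)
for v in (240,255,270,285,300,320,340,360): print(v,[tuple(W[v,u].round(3)) for u in (260,282,305)])
s=telemetry.state()
print(s["position"],f["position"])
claw.let_go()
f=viewer.grab_frame("wrist"); pickle.dump(f,open("w4.pkl","wb")); cv2.imwrite("pics/w4.png",f["pixels"]); W=world(f)
z=W[...,2]; m=(z>.080)&(z<.1)&(np.hypot(W[...,0]-KN[0],W[...,1]-KN[1])<.045); P=W[m]
print(cv2.minAreaRect((P[:,:2]*1000).astype(np.float32)),np.median(P[:,2]))
print(telemetry.state()["finger_gap"],telemetry.state()["time_s"])
```

```text
240 [(np.float64(0.579), np.float64(-0.076), np.float64(0.086)), (np.float64(0.568), np.float64(-0.076), np.float64(0.076)), (np.float64(0.553), np.float64(-0.076), np.float64(0.06))]
255 [(np.float64(0.576), np.float64(-0.068), np.float64(0.086)), (np.float64(0.569), np.float64(-0.079), np.float64(0.102)), (np.float64(0.555), np.float64(-0.076), np.float64(0.084))]
270 [(np.float64(0.576), np.float64(-0.072), np.float64(0.11)), (np.float64(0.569), np.float64(-0.079), np.float64(0.118)), (np.float64(0.558), np.float64(-0.078), np.float64(0.109))]
285 [(np.float64(0.576), np.float64(-0.078), np.float64(0.134)), (np.float64(0.568), np.float64(-0.077), np.float64(0.127)), (np.float64(0.562), np.float64(-0.084), np.float64(0.134))]
300 [(np.float64(0.576), np.float64(-0.077), np.float64(0.141)), (np.float64(0.566), np.float64(-0.072), np.float64(0.126)), (np.float64(0.562), np.float64(-0.082), np.float64(0.14))]
320 [(np.float64(0.576), np.float64(-0.082), np.float64(0.16)), (np.float64(0.563), np.float64(-0.064), np.float64(0.127)), (np.float64(0.565), np.float64(-0.086), np.float64(0.159))]
340 [(np.float64(0.576), np.float64(-0.082), np.float64(0.167)), (np.float64(0.531), np.float64(0.018), np.float64(0.022)), (np.float64(0.566), np.float64(-0.086), np.float64(0.168))]
360 [(np.float64(0.574), np.float64(-0.077), np.float64(0.167)), (np.float64(0.569), np.float64(-0.079), np.float64(0.168)), (np.float64(0.565), np.float64(-0.083), np.float64(0.17))]
[ 0.56569177 -0.06840467  0.06100185] [ 0.58836227 -0.12921114  0.23162789]
((567.007080078125, -69.1149673461914), (15.247286796569824, 45.32826614379883), 87.66825866699219) 0.08736752593375191
0.08517053189562808 10.375
```

```bash
sleep 0
```

```text
(no output)
```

View pics/w4.png

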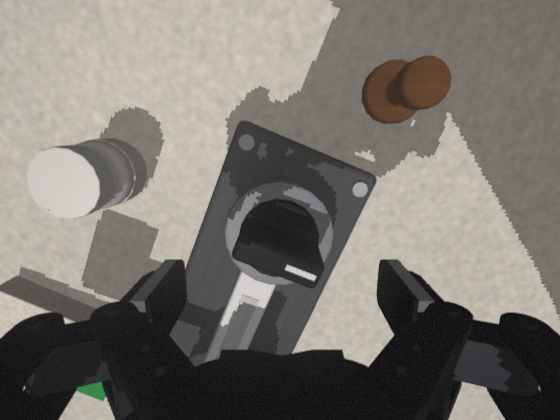

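```bash
python3 - <<'E'
from h import *
import pickle
s=telemetry.state(); T=rot(s["tool_rot"]).as_matrix(); p=s["position"]
print(s["position"],s["tool_rot"],s["joint_positions"])
for n in("w4c","w4"):
    f=pickle.load(open(n+".pkl","rb")); W=world(f); L=(W-p)@T  # tool coords
    print(n,"campos tool",(np.array(f["position"])-p)@T)
    for v in (235,245,255,262,270,280,290,300,310):
        print(v,[tuple((L[v,u]*1000).round(0).astype(int)) for u in ((262,270,276,290,300,306) if n=="w4c" else (150,165,175,183,380,385,395,410))])
E
python3 - <<'E'
import cv2
a=cv2.imread('pics/w3.png')[220:370,200:370]
cv2.imwrite('pics/w3c.png',cv2.convertScaleAbs(cv2.resize(a,None,fx=4,fy=4,interpolation=2),alpha=3))
E
```

```text
[ 0.5657019  -0.0683982   0.06100223] [-1.79488359e-05  8.22592030e-01 -5.68632000e-01  4.10709958e-06] [-0.71937892  0.84793962  1.13969996  1.90117668 -0.91513081  1.03442368
 -1.95022269]
w4c campos tool [ 0.06489469  0.00028143 -0.17062655]
235 [(np.int64(12), np.int64(-9), np.int64(-19)), (np.int64(10), np.int64(-5), np.int64(-14)), (np.int64(9), np.int64(-2), np.int64(-10)), (np.int64(6), np.int64(6), np.int64(0)), (np.int64(4), np.int64(12), np.int64(6)), (np.int64(4), np.int64(15), np.int64(5))]
245 [(np.int64(10), np.int64(-9), np.int64(-27)), (np.int64(9), np.int64(-5), np.int64(-25)), (np.int64(9), np.int64(-2), np.int64(-24)), (np.int64(7), np.int64(5), np.int64(-18)), (np.int64(4), np.int64(11), np.int64(-12)), (np.int64(2), np.int64(14), np.int64(-7))]
255 [(np.int64(4), np.int64(-9), np.int64(-25)), (np.int64(11), np.int64(-4), np.int64(-41)), (np.int64(10), np.int64(-2), np.int64(-40)), (np.int64(11), np.int64(4), np.int64(-42)), (np.int64(4), np.int64(10), np.int64(-24)), (np.int64(2), np.int64(13), np.int64(-21))]
262 [(np.int64(6), np.int64(-8), np.int64(-39)), (np
[... 4231 characters left out ...]
2), np.int64(-78)), (np.int64(3), np.int64(-42), np.int64(-66)), (np.int64(-2), np.int64(-42), np.int64(-56)), (np.int64(-8), np.int64(-42), np.int64(-47)), (np.int64(-8), np.int64(43), np.int64(-48)), (np.int64(-4), np.int64(43), np.int64(-53)), (np.int64(2), np.int64(43), np.int64(-65)), (np.int64(9), np.int64(43), np.int64(-76))]
310 [(np.int64(7), np.int64(-42), np.int64(-78)), (np.int64(1), np.int64(-41), np.int64(-68)), (np.int64(-7), np.int64(-42), np.int64(-57)), (np.int64(-66), np.int64(-72), np.int64(39)), (np.int64(-81), np.int64(82), np.int64(61)), (np.int64(-9), np.int64(44), np.int64(-53)), (np.int64(-1), np.int64(43), np.int64(-65)), (np.int64(6), np.int64(44), np.int64(-76))]
```

```bash
sleep 0
```

```text
(no output)
```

View pics/w3c.png

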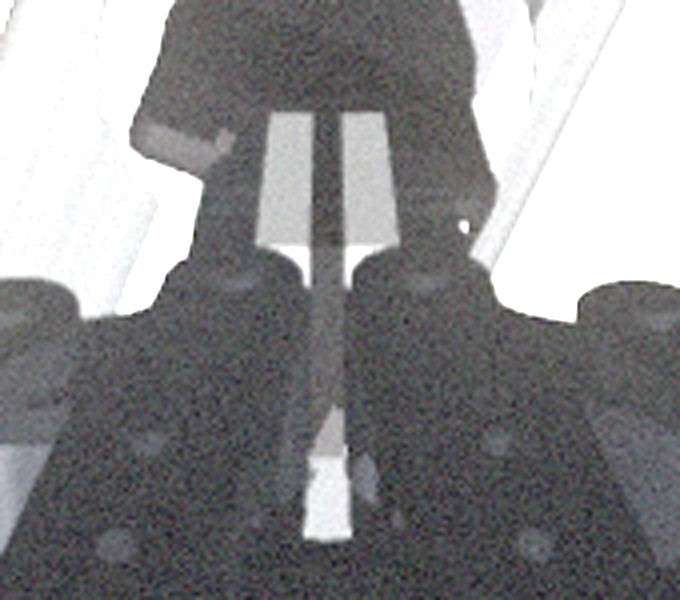

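Within the same image the shut fingertips sit about 31 mm behind the reported TCP: −31 mm shut and −44 mm open. So the fingers closed just above the bar, and the knob is untouched at 87.7°. I'll add 30 mm in z to the tool offset, rotate back and retry lower.

Run:
```python
from h import *
s=telemetry.state(); j=s["joint_positions"].copy(); j[6]+=1.18; robot.movej(j)
robot.line_to([*KN,.031],v=.06)
s=telemetry.state(); print(s["time_s"],s["position"],s["contact_force"],rot(s["tool_rot"]).as_matrix()[:2,1])
claw.gripper_close()
s=telemetry.state(); print(s["time_s"],s["position"],s["finger_gap"],s["contact_force"],s["torque"])
f=viewer.grab_frame("wrist"); cv2.imwrite("pics/w5.png",f["pixels"])
```

```text
12.1167 [ 0.5655984  -0.06866914  0.03084985] [ 0.06312109 -0.7238304   1.37958238] [-0.03004137 -0.99954861]
12.7583 [ 0.56577543 -0.06850059  0.03126062] 0.014250822715865375 [-0.71253827 -0.11633944  2.10200326] [0.06819812 0.1478006  0.01273763]
```

```bash
sleep 0
```

```text
(no output)
```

View pics/w5.png

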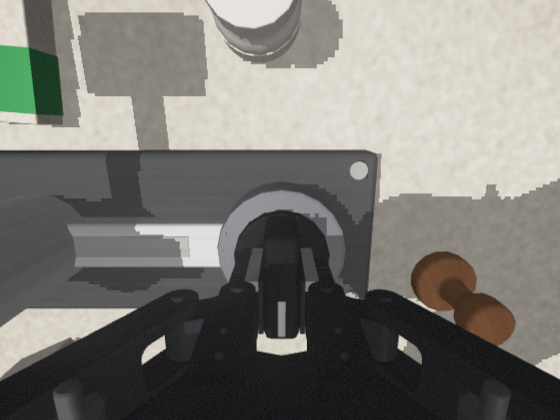

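The gap is now 14 mm, and the bar at (282,280) is held between the pads. Now I'll turn it.

Run:
```python
from h import *
s=telemetry.state(); j0=s["joint_positions"].copy(); r0=rot(s["tool_rot"])
for d in (.6,1.2):
    j=j0.copy(); j[6]-=d; robot.movej(j)
    s=telemetry.state(); print(d,round(s["time_s"],2),s["position"].round(4),(rot(s["tool_rot"])*r0.inv()).as_rotvec().round(3),s["contact_force"].round(1),s["torque"].round(2),s["finger_gap"])
robot.hold(.2)
claw.let_go(); robot.hold(.1)
f=viewer.grab_frame("wrist"); cv2.imwrite("pics/w6.png",f["pixels"]); W=world(f)
z=W[...,2]; m=(z>.080)&(z<.1)&(np.hypot(W[...,0]-KN[0],W[...,1]-KN[1])<.03); P=W[m]
print(cv2.minAreaRect((P[:,:2]*1000).astype(np.float32)),np.median(P[:,2]),telemetry.state()["time_s"])
```

```text
0.6 13.43 [ 0.5661 -0.0675  0.0313] [ 0.002  0.    -0.597] [-0.3  3.1  2. ] [ 0.81 -0.14 -0.04] 0.01412369979860083
1.2 14.06 [ 0.567  -0.0668  0.0313] [ 0.003 -0.    -1.197] [3.2 5.3 1.6] [ 1.01 -0.56  0.02] 0.014279643096431763
((566.8616943359375, -68.95622253417969), (15.03974723815918, 46.085323333740234), 19.49224090576172) 0.08744349894332124 15.1
```

```bash
sleep 0
```

```text
(no output)
```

View pics/w6.png

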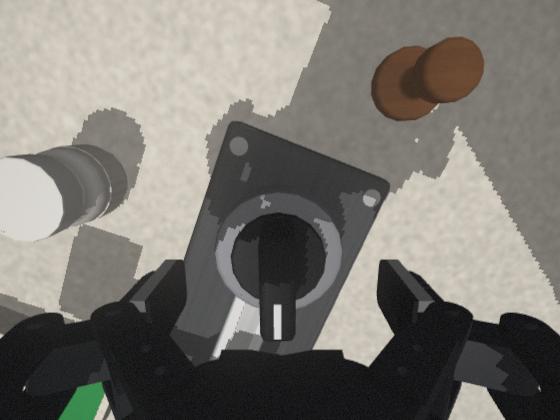

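The bar now lies at 19.5°, 1.19 rad clockwise from its start, with the index line at (277,320). That means the knob is released. I'll move on to the grip.

Run:
```python
from h import *
robot.line_to([*KN,.23],v=.15)
q=down(YAW,True)
P=GR+np.array([0,.001])
robot.goto([*P,.23],q)
s=telemetry.state(); print(s["time_s"],s["position"],s["joint_positions"].round(3))
robot.line_to([*P,.118],v=.08); robot.hold(.1)
s=telemetry.state(); print(s["time_s"],s["position"],s["joint_positions"].round(3),s["contact_force"])
for z in (.15,.18,.208):
    a=solver.inverse_kinematics([*P,z],q); print(z,None if a is None else np.round(a,3))
f=viewer.grab_frame("wrist"); cv2.imwrite("pics/w7.png",f["pixels"])
```

```text
17.35 [0.56966406 0.07165811 0.2296846 ] [-0.997  0.526  1.136  1.754 -0.51   1.197 -1.321]
19.0 [0.57033437 0.07277047 0.11846268] [-0.905  0.646  1.008  1.855 -0.646  1.009 -1.222] [-0.9767065   0.53252886 -0.8696127 ]
0.15 [-0.933  0.609  1.048  1.831 -0.604  1.062 -1.251]
0.18 [-0.959  0.576  1.082  1.805 -0.567  1.111 -1.278]
0.208 [-0.981  0.547  1.112  1.777 -0.534  1.159 -1.302]
```

```bash
sleep 0
```

```text
(no output)
```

View pics/w7.png

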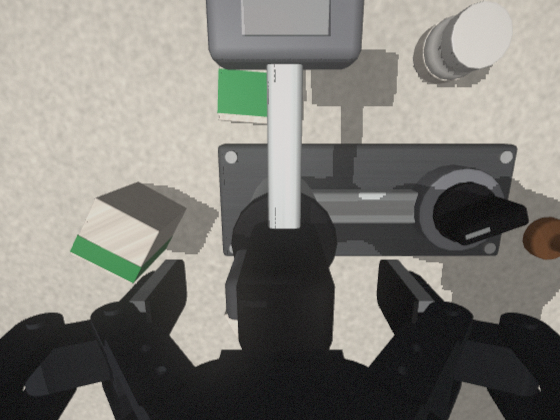

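The grip at (285,290) and the button at (233,290) are centred between the fingers, and the tall carton at (130,230) is clear. Closing now.

Run:
```python
from h import *
claw.gripper_close(); robot.hold(.3)
s=telemetry.state(); print(s["time_s"],s["position"],s["finger_gap"],s["contact_force"],s["torque"])
f=viewer.grab_frame("wrist"); cv2.imwrite("pics/w8.png",f["pixels"])
```

```text
19.875 [0.57006458 0.07142898 0.1185055 ] 0.03328798235815594 [-2.00550723 -3.66226385  4.86466357] [-0.56060876  0.43370706  0.17020632]
```

```bash
sleep 0
```

```text
(no output)
```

View pics/w8.png

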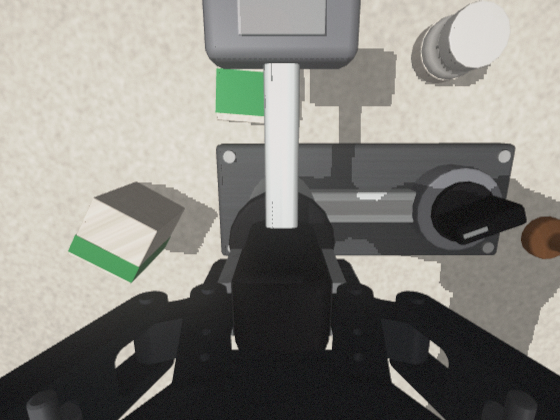

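The gap is 33 mm, so the button is fully in (it read 14 mm on the 15 mm bar). Now I'll lift in stages, watching the force.

Run:
```python
from h import *
s=telemetry.state(); p0=np.array(s["position"]); 
for dz in (.02,.06,.086,.0895):
    robot.line_to([p0[0],p0[1],p0[2]+dz],v=.06)
    s=telemetry.state(); print(dz,round(s["time_s"],2),(s["position"]-p0).round(4),s["finger_gap"],s["contact_force"].round(1),s["torque"].round(2))
    if abs(s["contact_force"]).max()>40: print("stop"); break
robot.hold(.2)
for n in("wrist","scene"):
    f=viewer.grab_frame(n); cv2.imwrite(f"pics/{n}9.png",f["pixels"]); W=world(f); z=W[...,2]
    m=(abs(W[...,0]-.675)<.012)&(abs(W[...,1]-.0687)<.015)&(z>.05); print(n,"head top z",np.median(z[m]),m.sum())
    m=(abs(W[...,0]-.625)<.012)&(abs(W[...,1]-.0702)<.005)&(z>.05); print(n,"arm top z",np.median(z[m]),m.sum())
    if n=="scene": cv2.imwrite("pics/crop9.png",cv2.resize(f["pixels"][150:290,205:365],None,fx=4.2,fy=4.2,interpolation=2))
```

```text
0.02 20.42 [-0.      0.      0.0198] 0.033526091691988835 [ 1.4 -1.9 -4.8] [-0.36 -0.33  0.01]
0.06 21.23 [-0.    0.    0.06] 0.033531421537565956 [ 1.4 -1.8 -4.5] [-0.38 -0.3   0.06]
0.086 21.82 [-0.      0.0001  0.0862] 0.0331774280611987 [ 0.4 -1.6 -3.5] [-0.36 -0.31  0.06]
0.0895 22.07 [-0.0001  0.0001  0.0896] 0.03278870787772797 [ 1.9 -1.6 -3.8] [-0.24 -0.28  0.07]
wrist head top z 0.23845016411373934 4138
wrist arm top z 0.23001220880015943 1163
scene head top z 0.23861520666171698 72
scene arm top z 0.23464257034389624 54
```

```bash
sleep 0
```

```text
(no output)
```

View pics/wrist9.png

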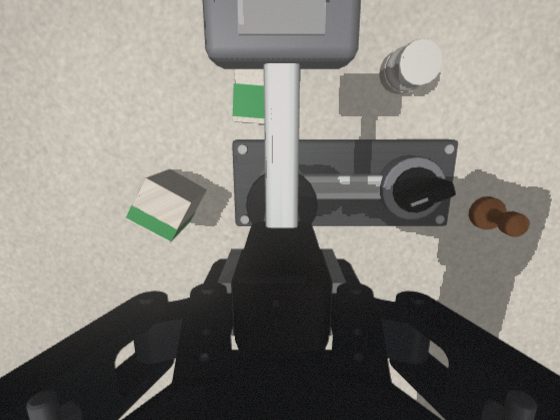

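View pics/crop9.png

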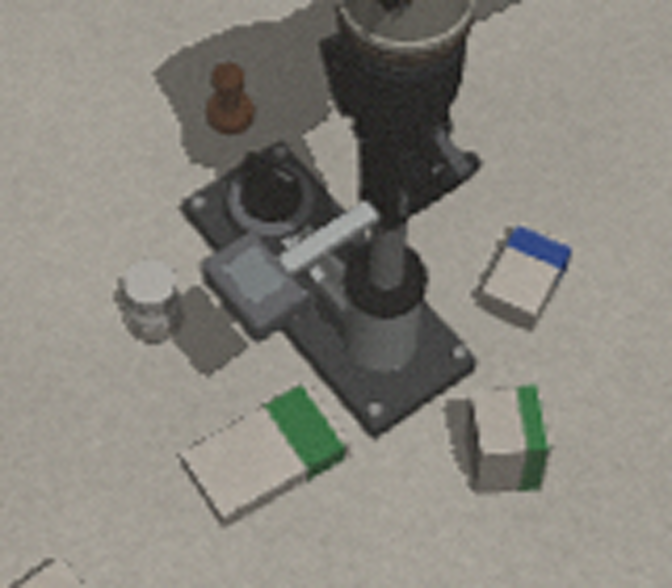

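The mast is up: the head top is at 0.2385 m, against 0.148 m down. The knob is still turned and the cartons are undisturbed. I'll nudge up gently to confirm contact with the stop, then hand in.

Run:
```python
from h import *
p=np.array(telemetry.state()["position"])
for d in (.001,.002):
    robot.line_to([p[0],p[1],p[2]+d],v=.02); s=telemetry.state(); print((s["position"]-p).round(4),s["contact_force"].round(1),s["finger_gap"])
    if s["contact_force"][2]<-10: break
robot.hold(.5); s=telemetry.state(); print(s["time_s"],s["position"],s["contact_force"].round(1),s["finger_gap"])
f=viewer.grab_frame("wrist"); W=world(f); z=W[...,2]
m=(abs(W[...,0]-.675)<.012)&(abs(W[...,1]-.0687)<.015)&(z>.05); print(np.median(z[m]))
m=(z>.080)&(z<.1)&(np.hypot(W[...,0]-KN[0],W[...,1]-KN[1])<.03); print(cv2.minAreaRect((W[m][:,:2]*1000).astype(np.float32)))
print(sign_off())
```

```text
[-0.     -0.      0.0007] [ 2.6 -1.5 -9.1] 0.03350259771434579
[-0.     -0.0001  0.0007] [  7.2  -2.4 -16.8] 0.03295162918092726
23.3667 [0.5699512  0.07142851 0.20864117] [  6.2  -3.4 -18.1] 0.033557078427351214
0.23913070428202496
((567.1576538085938, -67.74169158935547), (15.001215934753418, 45.21094512939453), 19.6052188873291)
the job is handed in; nothing more can be done
None
```

I turned the lock knob to released, squeezed the grip's button and pulled the mast to its top stop. I handed the job in at about 23.4 s, still holding the mast up by the grip; sign-off gave no verdict.

**Failed first try:** My first attempt on the knob closed on nothing (finger gap 0). The shut fingertips sit about 30 mm behind the TCP position the robot reports, so the fingers closed just above the bar without moving it. I measured that offset in the wrist image, corrected for it and repeated the turn.

**Last checks:**
- **Knob:** the bar is about 1.19 rad clockwise of its starting angle, so the knob is released. It still read the same just before hand-in.
- **Button:** the finger gap was 33 mm throughout the lift, which means the button was fully pressed in.
- **Mast:** the camera head rose from about 0.148 m to 0.239 m, which is 90 mm within measuring error. Pulling slightly further gave no more travel and the downward force rose to 18 N, so the mast is against the top stop.
- **Other things:** the stamp, jar and three small cartons looked undisturbed in the pictures, but I judged that by eye and did not measure their positions. I did not check the tray or the long carton again; the arm went nowhere near the tray, and it only left its start pose, by the long carton, at the beginning.

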